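# Stack the cutlery tray on the lower tray in its runner

### The arm

A 7-joint arm with a two-finger parallel gripper is mounted at the origin on a cart in front of the work surface, level with it; the furniture and walls round the work are solid. World frame = base frame: x ahead of the robot, y to its left, z up, the work surface at z = 0. Lengths are in m, angles in rad, forces in N, time in s.
With the tool pointing down it reaches from about 0.425 to 0.95 m from the base axis. Payload 4.7 kg.
Tool frame: the origin (TCP) lies at the very end of the fingers, on their centre line; the grasp point (between the pads) lies 19 mm behind it; z points along the fingers, y is the line along which they close (so a half turn about z gives the same grasp; the last joint's range is limited). The gripper opens to 85 mm and grips with 20 to 120 N. Pads are 22 mm wide; open, the fingers measure 114 mm over their backs; the gripper's body (76 mm by 85 mm) begins 54 mm behind the grasp point. The pads swing forward as they close: fully open they stand 13 mm farther back than shut.
Start: joints at [1.074, 0.469, -0.049, 1.532, 0.024, 1.141, -0.082], TCP at [0.304, -0.602, 0.231] pointing down, gripper open.
Joint ranges: [-2.59, 2.59], [-0.33, 1.99], [-1.39, 1.29], [0.1, 2.45], [-1.04, 4.18], [0.21, 1.99], [-2.66, 2.66]. Speed limits (rad/s): [2.57, 2.57, 3.14, 3.14, 3.14, 3.14, 3.14].

### API

Orientations are given as a 3x3 rotation matrix whose columns are the frame's x, y, z axes.
In Python, from workcell import sense, imaging, r gives the robot as it stands. The module is installed in compiled form; this text tells all that it offers.
- The arm moves only by the tool drive_tool, never from a script. Its argument "moves" is a list of rows, each a list of 7 numbers: the shift along the world's x, y, z normalised to -1 to 1, where 1 is 0.2 m, then the turn, a rotation vector about the world's x, y, z normalised to -1 to 1, where 1 is 180 degrees, then the opening, from -1 (shut) to 1 (fully open), so that 0 is half open. In form: [[dx, dy, dz, ax, ay, az, grip], ...]. A call has 1 to 20 rows; each row is the pose to reach, as a shift and turn from the pose commanded when the call began, turning the shorter way round; what a row does not reach only later rows make up. A row lasts 1/8 s, in which the tool goes at most 62.5 mm and 10.7 degrees, less where a joint would pass 70% of its speed; a pose out of reach is approached as far as the arm can. A call with a number of a shift or a turn outside -1 to 1 is refused whole. A call with a gripper value outside its range is refused whole. The fingers move at their own pace and stop on an object; the grip force is fixed at half the most. Time passes only in rows, so rows that repeat a pose let the fingers close. It gives the time, the measured TCP pose, the force, the opening and the grip force at its end, in the units of the state.
- sense(): the state, without advancing time (a new reading comes with each control period).
- imaging.camera(name): name is "scene" or "top" or "wrist"; returns the picture (480x640x3 uint8, red, green, blue); there is no depth.
- imaging.camera_info(name): a dict with "camera_matrix" (3x3 intrinsics, pixels), "world_to_cam" (4x4, takes a point from world to camera coordinates). Camera axes: x right, y up, looking along -z (the intrinsics and any distortion apply to the point x, -y, -z); pixel columns grow to the right and rows downward; lengths in m; the calibration is good to about 2 mm. A picture is of the moment at which its call begins: read the wrist's pose just before it. camera_info takes no time and is no camera call; for the wrist camera it gives the pose at the moment of the call.
- r.job_done(): hands the job in; it is judged then, once.
The state is a dict: "t": time; "joints": joint angles; "qvel": joint speeds; "effort": joint torques, N m; "tcp_pos": TCP position; "orientation": TCP orientation; "force": force on the tool from outside, world axes, zero at the start; "torque": the same for the moment, N m; "width": finger opening in m; "grip_force": force on a finger pad.
Only numpy, scipy, OpenCV 4.12 (cv2) and the standard library are available. Lean on these libraries where they do the work, as an engineer would, in place of code of your own. Each camera call takes 0.05 s, during which the arm holds its last target. There are 200 camera calls.

### The job

Pick up the grey cutlery tray by its sprung bar handle and stack it on the other grey tray, the one held in the shallow pale metal runner, so that all four lugs drop into that tray's sockets and the cutlery tray sits flush and level on it; then let go. The lower tray may be held anywhere along its runner, so set the cutlery tray down lightly on its rims and slide it along, pressing only gently, until the lugs drop in, and push no further. Do not drop the tray or lean or shove on the stack, and leave everything else where it stands.

Things in the scene. Friction and masses are not known exactly. Their poses are not given: they have to be found in the camera images.
- handle_bar (a point): Centre of the cutlery tray's steel bar handle, 12 mm wide (x), 12 high, 96 long (y); pinch it across x, between two collars 38 mm apart. 76 mm above the lugs' undersides. The bar is sprung: it lifts the tray from its top stop, but once the tray rests on something it can be pushed down up to 14 mm at 0.35 N/mm, damped, then rigid, so the tray is pressed only lightly. Axes as the tray's.
- upper_tray_mid (a point): Middle of the loose cutlery tray, 26 mm above its lugs' undersides. Tray 140 mm (x) x 200 (y), 45 high, 0.4 kg, fork and teaspoon in it, bar handle on top. Below its flat underside stand four lugs, 12 (x) x 20 (y), 7 mm down, at x +-58, y +-68. It starts standing on the worktop on its lugs. z up; fits either way round.
- runner: Shallow pale aluminium frame fixed to the worktop, 154 mm (x) x 240 (y), 20 high; origin at the centre of its underside. Its bed, 6 mm above the origin, is 142 x 228 inside; the lower tray is held fast in it. Runner and lower tray together must never be pressed or pushed with more than 15 N, in any direction, the cutlery tray's weight (4 N) included: a few newtons are enough.
- salt_shaker_mid (a point): Bystander: upright salt shaker, 44 mm wide, 90 mm high, standing between the tray and the runner; the point is its centre, half-way up.
- kitchen_timer: Bystander: round kitchen timer, 70 mm wide, 53 mm high, at the back of the free surface; origin at the centre of its underside.
- label_tape: Bystander: roll of tape lying flat, 98 mm wide, 25 mm high, towards the right side; origin at the centre of its underside.
- rim_level (a point): Point fixed to the runner, on its centre line, 64 mm above its origin: the height of the lower tray's rims. Cutlery tray's middle: 26 mm above it with lugs on the rims, 19 mm with lugs home. The lower tray stands parallel to the runner, centred across it (x), but along y up to 13 mm off either way: this is not reported, find it by feel or sight. Axes as the runner's.
- runner_bed (a point): Centre of the runner's bed. The lower tray is held fast on it: 140 mm (x) x 200 (y), 58 high, a lime and a small measuring cup in it below the rims. Flat rims 24 wide run along both long sides; in them are four sockets, 16 (x) x 23 (y), 8 deep, at x +-58, y +-68 from that tray's own centre.

How it is judged:
By the outcome, as a careful person would: the job done as asked, in the order asked, and still so for the second after the job is handed in, with the robot touching nothing.
It also fails if it takes over 56 s, if anything falls off the work surface, if the arm or the gripper's body presses on something with over 40 N, if the wrist force passes 120 N, or if a joint passes its speed limit or range.

## Working session

There is one attempt and no reset: what is moved stays moved. The work goes in short steps, Python scripts to look and compute and a tool call to move; the robot and the scene stay as the last step left them, time stands still between calls to the robot, and variables do not carry over. Pictures are saved under pics/ and viewed, at most 10 in all, crops included, and the job is handed in when it is done.

Besides the shell and the picture viewer there is one more tool, called after "Call:" as name([rows], argument=value, ...), one row to a line, values as JSON. drive_tool: Moves the arm, as the interface text tells. Its arguments: {"type":"object","properties":{"moves":{"type":"array","items":{"type":"array","items":{"type":"number"}}}},"required":["moves"]}

```bash
mkdir -p pics; cat > h.py <<'E'
from workcell import sense, imaging, r
import numpy as np, cv2
def snap(n,f):
    im=imaging.camera(n); cv2.imwrite(f,im[:,:,::-1]); return im
def ray(n,u,v,z):
    i=imaging.camera_info(n);K=np.array(i["camera_matrix"]);T=np.array(i["world_to_cam"])
    d=np.linalg.inv(K)@[u,v,1];d=np.array([d[0],-d[1],-d[2]])
    R=T[:3,:3];c=-R.T@T[:3,3];w=R.T@d
    return c+w*(z-c[2])/w[2]
def proj(n,p):
    i=imaging.camera_info(n);K=np.array(i["camera_matrix"]);T=np.array(i["world_to_cam"])
    q=T[:3,:3]@np.array(p)+T[:3,3];q=K@[q[0],-q[1],-q[2]];return q[:2]/q[2]
E
python3 - <<'E'
from h import *
a=snap("top","pics/top.png");b=snap("scene","pics/scene.png")
s=sense();print(s)
for n in("top","scene"):print(imaging.camera_info(n))
E
```

```text
{'t': 0.1, 'joints': array([ 1.07408643,  0.46937412, -0.04857051,  1.53356114,  0.02412837,
        1.14099379, -0.08230942]), 'qvel': array([-1.29570634e-03, -2.62088931e-03, -1.00060309e-03, -2.79288323e-03,
        9.25370464e-04, -9.00085089e-05,  5.09752155e-04]), 'effort': array([ 3.71016104e-04, -5.11518431e+01, -4.67578566e-02, -2.38393146e+01,
        1.08399853e-02,  4.24949874e-03, -2.48547474e-05]), 'tcp_pos': array([ 0.30413961, -0.6020203 ,  0.23036294]), 'orientation': array([[ 8.92553763e-01,  4.50940147e-01, -8.74456944e-04],
       [ 4.50940984e-01, -8.92552481e-01,  1.51594182e-03],
       [-9.68996871e-05, -1.74738805e-03, -9.99998469e-01]]), 'force': array([-0.28394473,  0.96476663, -0.09027153]), 'torque': array([-0.02664124, -0.00981801, -0.02166098]), 'grip_force': 0.0, 'width': 0.08544059342576843}
{'camera_matrix': array([[472.7715531 ,   0.        , 319.71964036],
       [  0.        , 472.7715531 , 239.50199064],
       [  0.        ,   0.        ,   1.        ]]), 'world_to_cam': array([[-0.01682832, -0.99965134,  0.02034732, -0.14658593],
       [ 0.98925909, -0.0136912 ,  0.14553006, -0.548509  ],
       [-0.14520074,  0.0225778 ,  0.98914457, -1.16348564],
       [ 0.        ,  0.        ,  0.        ,  1.        ]])}
{'camera_matrix': array([[487.21916096,   0.        , 321.34413326],
       [  0.        , 487.21916096, 240.10101328],
       [  0.        ,   0.        ,   1.        ]]), 'world_to_cam': array([[ 0.43259653, -0.90156007,  0.00704849, -0.37365492],
       [ 0.47379865,  0.23398073,  0.84898048, -0.29287583],
       [-0.76705611, -0.36392644,  0.5283772 , -1.05255518],
       [ 0.        ,  0.        ,  0.        ,  1.        ]])}
```

View pics/top.png

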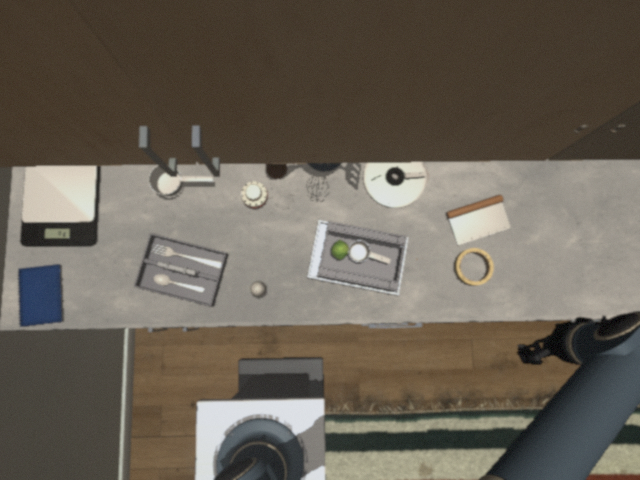

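View pics/scene.png

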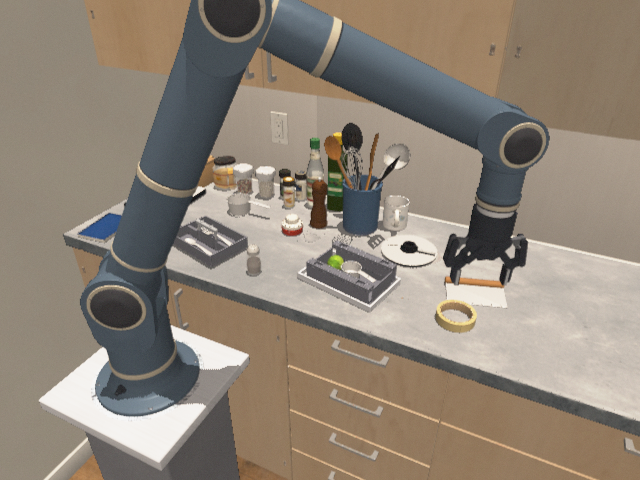

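The top view shows the cutlery tray around (182,270), the shaker at (259,289) and the runner with the lower tray around (358,257). The scene view agrees. Next, enlarged crops.

```bash
python3 - <<'E'
import cv2,numpy as np
im=cv2.imread("pics/top.png")
f=lambda x,y:cv2.resize(im[y:y+100,x:x+125],(800,640),interpolation=cv2.INTER_CUBIC)
a=cv2.resize(im[225:315,125:239],None,fx=3.5,fy=3.5,interpolation=cv2.INTER_CUBIC)
b=cv2.resize(im[212:302,300:414],None,fx=3.5,fy=3.5,interpolation=cv2.INTER_CUBIC)
cv2.imwrite("pics/crop.png",np.hstack([a,b]))
E
```

```text
(no output)
```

View pics/crop.png

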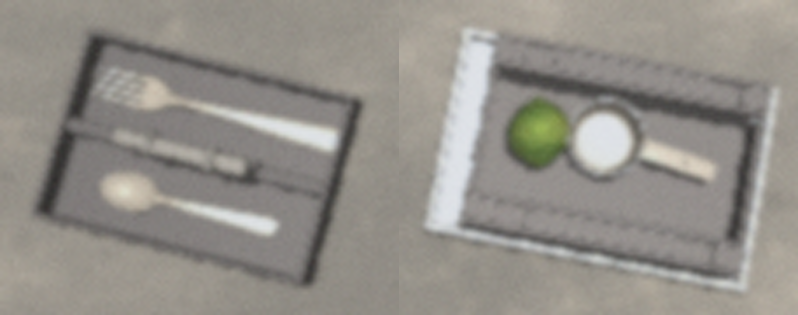

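The left crop shows tray rim corners at (93,35), (360,98), (310,285), (40,212), with the bar between them. The right crop shows runner corners at (463,30), (778,88), (745,290), (428,232). The lower tray is shifted right, with a wide pale strip on the left.

```bash
python3 - <<'E'
from h import *
def q(pts,ox,oy,z,sx=0):
    P=np.array([ray("top",ox+(u-sx)/3.5,oy+v/3.5,z) for u,v in pts]);
    e=[np.linalg.norm(P[i]-P[(i+1)%4]) for i in range(4)]
    d=(P[0]-P[1]+P[3]-P[2]);dx=P[0]-P[3]+P[1]-P[2]
    print(P.mean(0).round(4),"edges",np.round(e,3),"yaw y",np.degrees(np.arctan2(-d[0],d[1])).round(2),"yaw x",np.degrees(np.arctan2(dx[1],dx[0])).round(2))
q([(93,35),(360,98),(310,285),(40,212)],125,225,.052)
q([(463,30),(778,88),(745,290),(428,232)],300,212,.02,399)
q([(497,35),(770,85),(742,275),(463,228)],300,212,.064,399)
for nm,uv,z in(("bar",(183,155),.082),):print(nm,ray("top",125+uv[0]/3.5,225+uv[1]/3.5,z))
print("shaker top",ray("top",259,288,.09),"timer",ray("top",254,194,.05),"tape",ray("top",474,266,.02))
E
```

```text
[0.4733 0.1884 0.052 ] edges [0.197 0.136 0.198 0.13 ] yaw y -15.02 yaw x -14.42
[ 0.5011 -0.2548  0.02  ] edges [0.239 0.152 0.236 0.153] yaw y -11.3 yaw x -11.15
[ 0.4992 -0.2607  0.064 ] edges [0.199 0.138 0.2   0.141] yaw y -10.87 yaw x -10.85
bar [0.47205155 0.19263758 0.082     ]
shaker top [ 0.42333622 -0.00597199  0.09      ] timer [0.66502126 0.01149145 0.05      ] tape [ 0.47444252 -0.55414643  0.02      ]
```

Sizes check out (197×133 against 200×140, 238×152 against 240×154). The tray is at (0.473,0.188) with yaw about −14.7°. The runner is at (0.501,−0.255) with yaw about −11.1°, and the lower tray is about 6 mm towards −y by sight. Moving to above the cutlery tray.

Call:
drive_tool([
  [0.4,0.4,0.1,0,0,0.07,1],
  [0.8,0.8,0.1,0,0,0.13,1],
  [1,1,0.1,0,0,0.2,1],
  [1,1,0.1,0,0,0.27,1],
  [1,1,0.1,0,0,0.27,1],
])

```text
t: 0.72
tcp_pos: [0.507, -0.3988, 0.2513]
orientation: [[0.244, 0.97, 0.001], [0.97, -0.244, 0.002], [0.002, 0.0, -1.0]]
force: [0.3, 0.0, -0.2]
width: 0.0854
grip_force: 0.0
```

Call:
drive_tool([
  [0,0.3,0,0,0,0,1],
  [0,0.6,0,0,0,0,1],
  [0,1,0,0,0,0,1],
  [0,1,0,0,0,0,1],
  [0,1,0,0,0,0,1],
])

```text
t: 1.35
tcp_pos: [0.5043, -0.2025, 0.2514]
orientation: [[0.251, 0.968, -0.0], [0.968, -0.251, -0.001], [-0.001, 0.0, -1.0]]
force: [0.5, -1.4, -0.4]
width: 0.0852
grip_force: 0.0
```

Call:
drive_tool([
  [0,0.3,0,0,0,0,1],
  [0,0.6,0,0,0,0,1],
  [0,1,0,0,0,0,1],
  [0,1,0,0,0,0,1],
  [0,1,0,0,0,0,1],
])

```text
t: 1.98
tcp_pos: [0.505, -0.0038, 0.2512]
orientation: [[0.253, 0.967, 0.0], [0.967, -0.253, -0.001], [-0.001, 0.0, -1.0]]
force: [0.8, -0.5, -0.7]
width: 0.0854
grip_force: 0.0
```

Call:
drive_tool([
  [-0.05,0.3,0,0,0,0,1],
  [-0.1,0.6,0,0,0,0,1],
  [-0.155,0.95,0,0,0,0,1],
  [-0.155,0.95,0,0,0,0,1],
  [-0.155,0.95,0,0,0,0,1],
  [-0.155,0.95,0,0,0,0,1],
])

```text
t: 2.72
tcp_pos: [0.4747, 0.1842, 0.2509]
orientation: [[0.257, 0.966, -0.0], [0.966, -0.257, -0.001], [-0.001, 0.0, -1.0]]
force: [-0.4, -0.7, 0.9]
width: 0.0856
grip_force: 0.0
```

```bash
python3 - <<'E'
from h import *
s=sense();print(s["t"],s["tcp_pos"],s["orientation"],s["force"],s["joints"])
print("pred bar",proj("wrist",[.473,.188,.076]))
snap("wrist","pics/w1.png")
np.save("T1.npy",imaging.camera_info("wrist")["world_to_cam"]);print(proj("wrist",s["tcp_pos"]))
E
```

```text
2.725 [0.47470689 0.18420262 0.25093135] [[ 2.57329772e-01  9.66323603e-01 -2.87071771e-04]
 [ 9.66322583e-01 -2.57329918e-01 -1.40652644e-03]
 [-1.43303186e-03  8.45371942e-05 -9.99998970e-01]] [-0.3746313  -0.70142325  0.85136763] [ 0.07829979  0.23562383 -0.62290862  1.86799057  0.15567137  1.08702237
 -0.86465129]
pred bar [322.16705871 208.17132227]
[325.09734996 321.93873245]
```

View pics/w1.png

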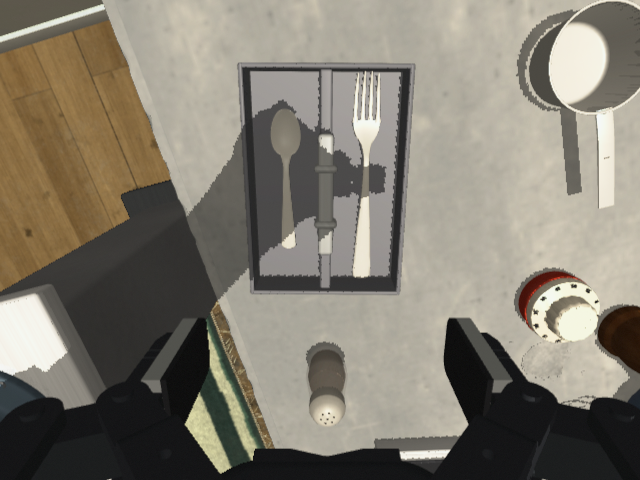

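The wrist view shows the bar vertical at column 326 (rows 132–255), with collars at rows 168 and 224, so the pinch centre is (326,196). Tray rim corners are (238,64), (415,65), (399,293), (251,293).

```bash
python3 - <<'E'
from h import *
for uv in((326,196),(326,133),(326,255),(326,168),(326,224)):print(uv,ray("wrist",*uv,.080))
c=np.array([ray("wrist",*uv,.052) for uv in((238,64),(415,65),(399,293),(251,293))]);print(c,c.mean(0))
d=c[0]+c[1]-c[2]-c[3];print(np.degrees(np.arctan2(-d[0],d[1])))
w=c[1]-c[0]+c[2]-c[3];print(np.degrees(np.arctan2(w[1],w[0])))
E
```

```text
(326, 196) [0.4785237  0.19793769 0.08      ]
(326, 133) [0.49073737 0.24386534 0.08      ]
(326, 255) [0.46595535 0.15067636 0.08      ]
(326, 168) [0.48409574 0.21889049 0.08      ]
(326, 224) [0.47270514 0.1760579  0.08      ]
[[0.4380419  0.30935938 0.052     ]
 [0.56955167 0.27368751 0.052     ]
 [0.51843786 0.08775132 0.052     ]
 [0.38729188 0.12256826 0.052     ]] [0.47833082 0.19834162 0.052     ]
-15.285293741442468
-15.02247105941469
```

Call:
drive_tool([
  [0.022,0.04,-0.2,0,0,0,1],
  [0.022,0.04,-0.4,0,0,0,1],
  [0.022,0.04,-0.6,0,0,0,1],
  [0.022,0.04,-0.6,0,0,0,1],
  [0.022,0.04,-0.6,0,0,0,1],
  [0.022,0.04,-0.6,0,0,0,1],
])

```text
t: 3.52
tcp_pos: [0.4792, 0.1958, 0.1332]
orientation: [[0.253, 0.968, 0.004], [0.968, -0.253, 0.001], [0.002, 0.003, -1.0]]
force: [-0.6, 0.1, -0.2]
width: 0.0854
grip_force: 0.0
```

```bash
python3 - <<'E'
from h import *
s=sense();print(s["t"],s["tcp_pos"])
print("pred bar",proj("wrist",[.478,.197,.076]), proj("wrist",s["tcp_pos"]))
snap("wrist","pics/w2.png")
E
```

```text
3.525 [0.47915812 0.19580071 0.13318455]
pred bar [321.83854637 265.85380838] [324.3365416  321.29239405]
```

View pics/w2.png

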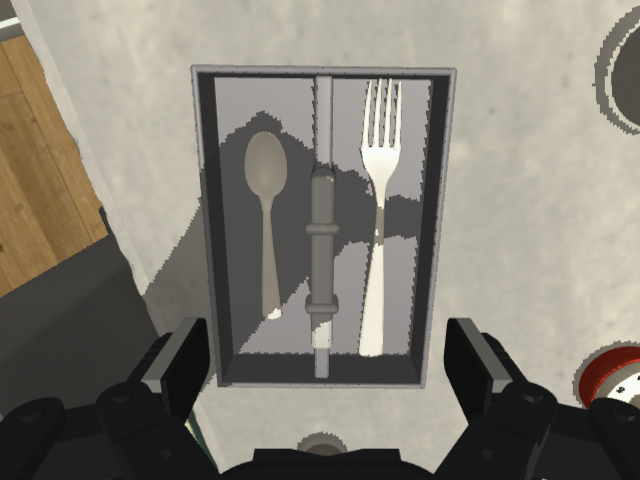

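The wrist view shows the collars at rows 229 and 303, column 322. The midpoint (322,266) matches the prediction for a bar at (0.478,0.197,0.076). Descending and gripping.

Call:
drive_tool([
  [0.003,0.005,-0.12,0,0,0,1],
  [0.003,0.005,-0.24,0,0,0,1],
  [0.003,0.005,-0.33,0,0,0,1],
  [0.003,0.005,-0.37,0,0,0,1],
  [0.003,0.005,-0.37,0,0,0,1],
  [0.003,0.005,-0.37,0,0,0,1],
  [0.003,0.005,-0.37,0,0,0,0],
  [0.003,0.005,-0.37,0,0,0,-0.6],
  [0.003,0.005,-0.37,0,0,0,-1],
  [0.003,0.005,-0.37,0,0,0,-1],
  [0.003,0.005,-0.37,0,0,0,-1],
  [0.003,0.005,-0.37,0,0,0,-1],
  [0.003,0.005,-0.37,0,0,0,-1],
  [0.003,0.005,-0.37,0,0,0,-1],
])

```text
t: 5.32
tcp_pos: [0.4781, 0.1965, 0.0572]
orientation: [[0.252, 0.968, -0.0], [0.968, -0.252, -0.0], [-0.0, -0.0, -1.0]]
force: [-1.2, 0.9, 1.3]
width: 0.0109
grip_force: 60.7
```

Gripped at 10.9 mm with 60 N. The held tray would block the wrist camera, so I release for a moment to look at the runner from above. The tray stays where it is.

Call:
drive_tool([
  [0,0,0,0,0,0,0],
  [0,0,0,0,0,0,1],
  [0,0,0,0,0,0,1],
  [0,0,0,0,0,0,1],
  [0,0,0,0,0,0,1],
  [0,0,0.2,0,0,0,1],
  [0,0,0.5,0,0,0,1],
  [0,-0.2,0.8,0,0,0,1],
  [0,-0.5,0.97,0,0,0,1],
  [0.05,-0.8,0.97,0,0,0,1],
  [0.05,-1,0.97,0,0,0.02,1],
])

```text
t: 6.7
tcp_pos: [0.489, -0.006, 0.2525]
orientation: [[0.19, 0.982, 0.003], [0.982, -0.19, -0.001], [-0.0, 0.003, -1.0]]
force: [0.0, -0.1, 0.4]
width: 0.085
grip_force: 0.0
```

Call:
drive_tool([
  [0.02,-0.3,0,0,0,0,1],
  [0.05,-0.6,0,0,0,0,1],
  [0.1,-1,0,0,0,0,1],
  [0.1,-1,0,0,0,0,1],
])

```text
t: 7.2
tcp_pos: [0.5077, -0.2085, 0.2509]
orientation: [[0.198, 0.98, -0.001], [0.98, -0.198, -0.001], [-0.001, -0.0, -1.0]]
force: [-0.8, 0.2, -0.1]
width: 0.0857
grip_force: 0.0
```

Call:
drive_tool([
  [0,-0.3,0.1,0,0,0,1],
  [0,-0.3,0.1,0,0,0,1],
  [0,-0.3,0.1,0,0,0,1],
  [0,-0.3,0.1,0,0,0,1],
  [0,-0.3,0.1,0,0,0,1],
  [0,-0.3,0.1,0,0,0,1],
])

```text
t: 7.95
tcp_pos: [0.5085, -0.2627, 0.2713]
orientation: [[0.19, 0.982, -0.0], [0.982, -0.19, 0.0], [0.0, -0.0, -1.0]]
force: [0.2, -0.2, 0.2]
width: 0.0852
grip_force: 0.0
```

```bash
python3 - <<'E'
from h import *
s=sense();print(s["t"],s["tcp_pos"],s["orientation"],s["qvel"])
np.save("T3.npy",imaging.camera_info("wrist")["world_to_cam"])
snap("wrist","pics/w3.png")
snap("top","pics/top2.png")
E
```

```text
7.95 [ 0.50850059 -0.26273698  0.27127721] [[ 1.89561746e-01  9.81868798e-01 -8.78093201e-05]
 [ 9.81868797e-01 -1.89561736e-01  1.16473962e-04]
 [ 9.77168621e-05 -1.08296239e-04 -9.99999989e-01]] [ 0.00357248  0.00152929  0.0036473  -0.00423622  0.00037479  0.00137544
  0.00168059]
```

View pics/w3.png

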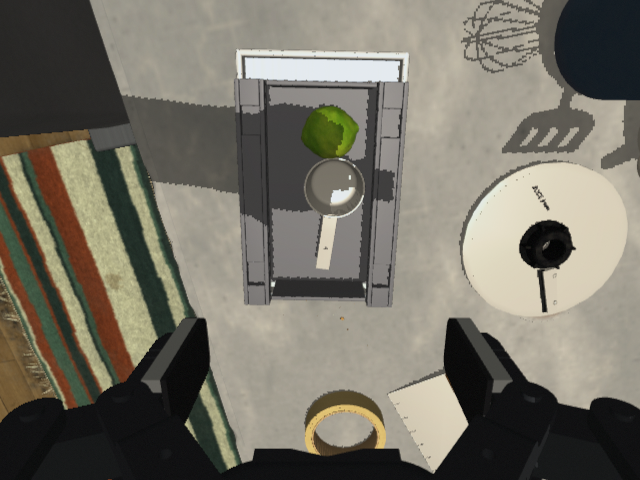

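The wrist view shows the lower tray at rows 80–305, columns 236–407, with the pale runner showing at rows 50–80 at the top. The lower tray is shifted towards −y. Enlarging.

```bash
python3 - <<'E'
import cv2,numpy as np
im=cv2.imread("pics/w3.png")
f=lambda y:cv2.resize(im[y:y+65,220:420],(800,260),interpolation=cv2.INTER_CUBIC)
cv2.imwrite("pics/c3.png",np.vstack([f(75-30),np.zeros((20,800,3),np.uint8),f(250)]))
E
```

```text
(no output)
```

View pics/c3.png

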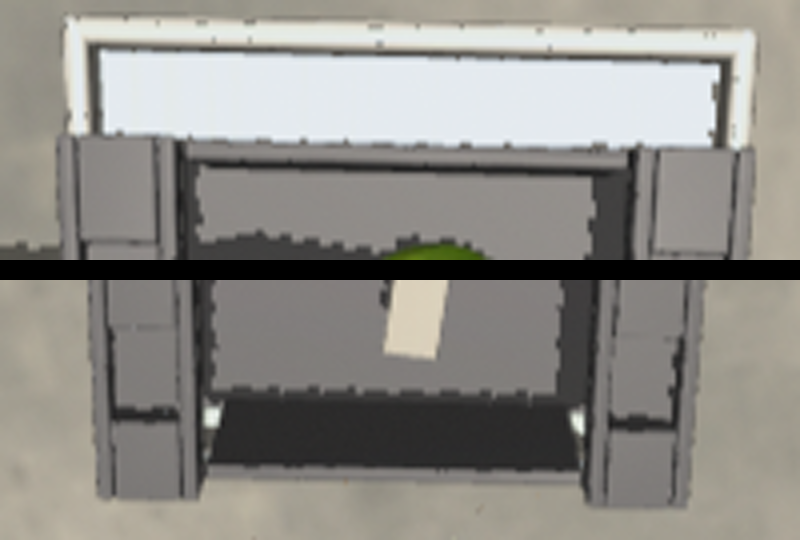

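In the enlarged crop the lower tray corners in full-image pixels are TL(234.3,79), TR(408.8,82), BL(244.5,304), BR(392.5,306.5). The far corners of the runner are (236.3,48.8) and (409.3,52.5). The near sockets span rows 262–284 (left) and 264–286 (right).

```bash
python3 - <<'E'
from h import *
R=lambda l,z:np.array([ray("wrist",*p,z) for p in l])
c=R([(234.3,79),(408.8,82),(392.5,306.5),(244.5,304)],.064);m=c.mean(0)
print(m,[np.linalg.norm(c[i]-c[(i+1)%4]).round(4) for i in range(4)])
for l in(c[0]-c[3],c[1]-c[2],c[0]-c[3]+c[1]-c[2]):print("yaw",np.degrees(np.arctan2(-l[0],l[1])))
for l in(c[1]-c[0],c[2]-c[3]):print("yawx",np.degrees(np.arctan2(l[1],l[0])))
a=np.radians(-11.2);X=np.array([np.cos(a),np.sin(a),0]);Y=np.array([-np.sin(a),np.cos(a),0])
u=R([(236.3,48.8),(409.3,52.5)],.02);print("runner x",(u@X), "centre x",(u@X).mean(),"tray x",m@X,"tray y",m@Y,"runner cy",(u@Y).mean()-.12)
s=R([((220+145/4),273),(220+645/4,275.2)],.064);print("near sockets",s@X,s@Y,s@Y+.068)
E
```

```text
[ 0.50381623 -0.26155936  0.064     ] [np.float64(0.1392), np.float64(0.199), np.float64(0.1404), np.float64(0.1987)]
yaw -12.16550813488685
yaw -11.83042153970785
yaw -11.99781911930565
yawx -11.875086025071061
yawx -12.017284259830134
runner x [0.47094226 0.62307163] centre x 0.5470069419601036 tray x 0.5450249415132961 tray y -0.15871958392204163 runner cy -0.15229409083302298
near sockets [0.48614008 0.60167079] [-0.22536958 -0.22705483] [-0.15736958 -0.15905483]
```

Call:
drive_tool([
  [0,0.3,0,0,0,0,1],
  [-0.03,0.6,0,0,0,0,1],
  [-0.06,1,0,0,0,0,1],
  [-0.06,1,0,0,0,0,1],
])

```text
t: 8.55
tcp_pos: [0.496, -0.0587, 0.2719]
orientation: [[0.184, 0.983, 0.001], [0.983, -0.184, 0.001], [0.001, 0.001, -1.0]]
force: [-0.6, -1.7, -0.3]
width: 0.0857
grip_force: 0.0
```

Call:
drive_tool([
  [-0.02,0.3,0,0,0,-0.01,1],
  [-0.05,0.6,0,0,0,-0.022,1],
  [-0.09,1,0,0,0,-0.022,1],
  [-0.09,1,0,0,0,-0.022,1],
])

```text
t: 9.05
tcp_pos: [0.4777, 0.1405, 0.2718]
orientation: [[0.252, 0.968, 0.001], [0.968, -0.252, 0.001], [0.002, 0.0, -1.0]]
force: [-0.7, -0.1, -0.9]
width: 0.0853
grip_force: 0.0
```

Call:
drive_tool([
  [0,0.3,-0.1,0,0,0,1],
  [0,0.3,-0.4,0,0,0,1],
  [0,0.3,-0.6,0,0,0,1],
  [0,0.3,-0.6,0,0,0,1],
  [0,0.3,-0.6,0,0,0,1],
  [0,0.3,-0.6,0,0,0,1],
  [0,0.3,-0.6,0,0,0,1],
  [0,0.3,-0.6,0,0,0,1],
])

```text
t: 10.05
tcp_pos: [0.4788, 0.1965, 0.1521]
orientation: [[0.258, 0.966, 0.002], [0.966, -0.258, 0.0], [0.001, 0.001, -1.0]]
force: [-0.1, 0.2, -0.2]
width: 0.0853
grip_force: 0.0
```

```bash
python3 - <<'E'
from h import *
s=sense();print(s["t"],s["tcp_pos"],s["orientation"],s["qvel"].round(3))
im=snap("wrist","pics/w4.png")
cv2.imwrite("pics/c4.png",cv2.resize(im[190:390,200:450,::-1],None,fx=3,fy=3,interpolation=cv2.INTER_CUBIC))
E
```

```text
10.05 [0.47880799 0.19653669 0.15207591] [[ 2.58375565e-01  9.66043372e-01  1.50701316e-03]
 [ 9.66044347e-01 -2.58376203e-01  2.41698486e-04]
 [ 6.22867558e-04  1.39339256e-03 -9.99998835e-01]] [-0.003  0.005  0.002  0.003  0.001 -0.001  0.   ]
```

View pics/c4.png

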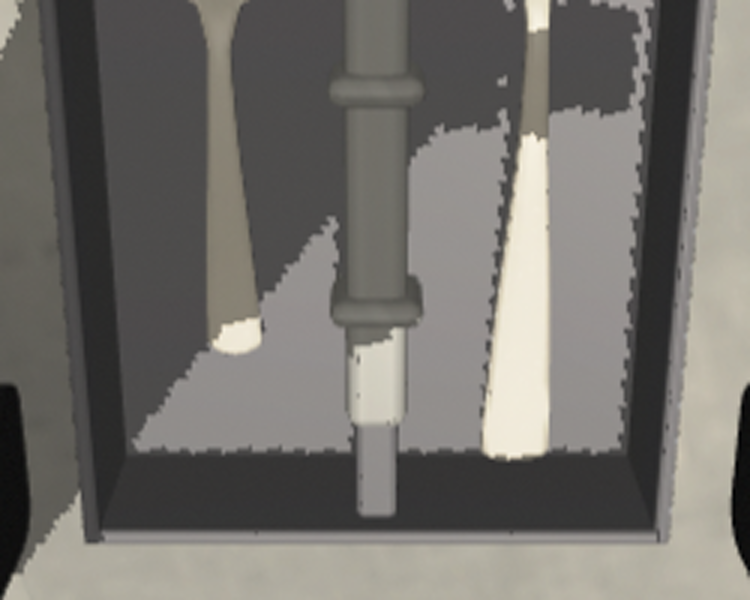

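The crop shows the collars at rows 91 and 303, column 377, so the pinch centre is (325.7,255.7). The near rim corners are (228.3,371) and (422.7,371).

```bash
python3 - <<'E'
from h import *
b=ray("wrist",325.7,255.7,.077);print(b,sense()["tcp_pos"])
c=np.array([ray("wrist",228.3,371,.052),ray("wrist",422.7,371,.052)]);w=c[1]-c[0];a=np.arctan2(w[1],w[0])
print(np.linalg.norm(w),np.degrees(a)); m=c.mean(0)+.1*np.array([-np.sin(a),np.cos(a),0]);print("centre from near edge",m)
E
```

```text
[0.47909284 0.19639007 0.077     ] [0.47864261 0.19649606 0.15184978]
0.13532173048163704 -14.983740229416503
centre from near edge [0.480333   0.20164495 0.052     ]
```

Call:
drive_tool([
  [0.002,0,-0.2,0,0,0,1],
  [0.002,0,-0.35,0,0,0,1],
  [0.002,0,-0.45,0,0,0,1],
  [0.002,0,-0.473,0,0,0,1],
  [0.002,0,-0.473,0,0,0,1],
  [0.002,0,-0.473,0,0,0,0],
  [0.002,0,-0.473,0,0,0,-0.6],
  [0.002,0,-0.473,0,0,0,-1],
  [0.002,0,-0.473,0,0,0,-1],
  [0.002,0,-0.473,0,0,0,-1],
  [0.002,0,-0.473,0,0,0,-1],
  [0.002,0,-0.473,0,0,0,-1],
])

```text
t: 11.6
tcp_pos: [0.4787, 0.1965, 0.0567]
orientation: [[0.258, 0.966, -0.0], [0.966, -0.258, -0.0], [-0.0, -0.0, -1.0]]
force: [-0.7, 0.3, 0.7]
width: 0.0108
grip_force: 60.9
```

Call:
drive_tool([
  [0,0,0.01,0,0,0,-1],
  [0,0,0.03,0,0,0,-1],
  [0,0,0.06,0,0,0,-1],
  [0,0,0.1,0,0,0,-1],
  [0,0,0.2,0,0,0,-1],
  [0,0,0.35,0,0,0,-1],
  [0,0,0.5,0,0,0,-1],
  [0,0,0.65,0,0,0,-1],
  [0,0,0.7,0,0,0,-1],
  [0,0,0.7,0,0,0,-1],
  [0,0,0.7,0,0,0,-1],
])

```text
t: 12.98
tcp_pos: [0.478, 0.196, 0.1954]
orientation: [[0.258, 0.966, -0.002], [0.966, -0.258, -0.001], [-0.002, -0.002, -1.0]]
force: [-0.1, 0.5, -5.1]
width: 0.0109
grip_force: 60.2
```

Lifted at about 5 N. Carrying it over to the runner, starting about 5 mm to the +y side of the sighted position.

Call:
drive_tool([
  [0,-0.05,0,0,0,0,-1],
  [0,-0.15,0,0,0,0,-1],
  [0.01,-0.3,0,0,0,0,-1],
  [0.02,-0.45,0,0,0,0,-1],
  [0.03,-0.6,0,0,0,0.005,-1],
  [0.04,-0.75,0,0,0,0.01,-1],
  [0.05,-0.9,0,0,0,0.0165,-1],
  [0.05,-1,0,0,0,0.0165,-1],
])

```text
t: 13.98
tcp_pos: [0.4882, -0.006, 0.1959]
orientation: [[0.21, 0.978, -0.002], [0.978, -0.21, -0.001], [-0.001, -0.001, -1.0]]
force: [0.4, 0.6, -4.6]
width: 0.0108
grip_force: 60.3
```

Call:
drive_tool([
  [0,-0.1,0,0,0,0,-1],
  [0.01,-0.25,0,0,0,0,-1],
  [0.02,-0.4,0,0,0,0,-1],
  [0.03,-0.55,0,0,0,0,-1],
  [0.04,-0.7,0,0,0,0,-1],
  [0.05,-0.85,0,0,0,0,-1],
  [0.06,-0.95,0,0,0,0,-1],
  [0.06,-1,0,0,0,0,-1],
])

```text
t: 14.98
tcp_pos: [0.5004, -0.2046, 0.1962]
orientation: [[0.209, 0.978, -0.001], [0.978, -0.209, 0.001], [0.0, -0.001, -1.0]]
force: [-1.0, 0.5, -5.1]
width: 0.0107
grip_force: 60.3
```

Call:
drive_tool([
  [0.01,-0.1,0,0,0,0,-1],
  [0.019,-0.2,0,0,0,0,-1],
  [0.019,-0.268,0,0,0,0,-1],
  [0.019,-0.268,-0.05,0,0,0,-1],
  [0.019,-0.268,-0.15,0,0,0,-1],
  [0.019,-0.268,-0.25,0,0,0,-1],
  [0.019,-0.268,-0.3,0,0,0,-1],
  [0.019,-0.268,-0.3,0,0,0,-1],
  [0.019,-0.268,-0.3,0,0,0,-1],
  [0.019,-0.268,-0.3,0,0,0,-1],
  [0.019,-0.268,-0.3,0,0,0,-1],
])

```text
t: 16.35
tcp_pos: [0.5049, -0.2572, 0.1373]
orientation: [[0.208, 0.978, 0.001], [0.978, -0.208, -0.001], [-0.0, 0.001, -1.0]]
force: [0.1, -0.1, -4.5]
width: 0.0108
grip_force: 60.3
```

```bash
python3 - <<'E'
from h import *
s=sense();print(s["t"],s["tcp_pos"],s["orientation"],s["force"],s["torque"])
a=np.radians(-12);Y=np.array([-np.sin(a),np.cos(a)]);X=np.array([np.cos(a),np.sin(a)])
d=s["tcp_pos"][:2]-[.5038,-.2616];print("off x,y",d@X,d@Y)
im=snap("scene","pics/s5.png")
cv2.imwrite("pics/c5.png",cv2.resize(im[190:320,270:430,::-1],None,fx=4.6,fy=4.6,interpolation=cv2.INTER_CUBIC))
E
```

```text
16.35 [ 0.50487266 -0.2572223   0.13728242] [[ 2.07805237e-01  9.78169767e-01  9.43114306e-04]
 [ 9.78170176e-01 -2.07804833e-01 -5.08451861e-04]
 [-3.01368528e-04  1.02818525e-03 -9.99999426e-01]] [ 0.12914503 -0.06523905 -4.50057837] [ 0.0070279   0.01805517 -0.06754271]
off x,y 0.00013904830818938348 0.0045050532167967595
```

View pics/c5.png

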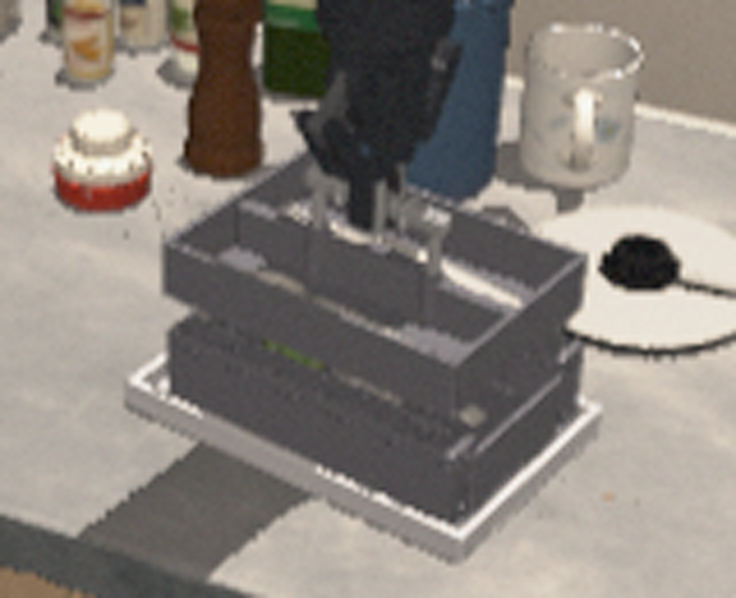

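The crop shows the cutlery tray level, hovering about 16 mm above the lower tray and aligned with it. Lowering it lightly onto the rims.

Call:
drive_tool([
  [0,0,-0.03,0,0,0,-1],
  [0,0,-0.05,0,0,0,-1],
  [0,0,-0.065,0,0,0,-1],
  [0,0,-0.075,0,0,0,-1],
  [0,0,-0.085,0,0,0,-1],
  [0,0,-0.095,0,0,0,-1],
  [0,0,-0.105,0,0,0,-1],
  [0,0,-0.105,0,0,0,-1],
  [0,0,-0.105,0,0,0,-1],
  [0,0,-0.105,0,0,0,-1],
])

```text
t: 17.65
tcp_pos: [0.5046, -0.2571, 0.1158]
orientation: [[0.208, 0.978, 0.0], [0.978, -0.208, -0.0], [-0.0, 0.0, -1.0]]
force: [-3.7, 1.2, 1.3]
width: 0.0109
grip_force: 61.1
```

Call:
drive_tool([
  [-0.0005,-0.0025,0,0,0,0,-1],
  [-0.001,-0.005,0,0,0,0,-1],
  [-0.0015,-0.0075,0,0,0,0,-1],
  [-0.002,-0.01,0,0,0,0,-1],
  [-0.002,-0.01,0,0,0,0,-1],
])

```text
t: 18.27
tcp_pos: [0.5052, -0.2587, 0.116]
orientation: [[0.207, 0.978, 0.002], [0.978, -0.207, 0.0], [0.001, 0.002, -1.0]]
force: [0.0, 3.9, 1.8]
width: 0.0112
grip_force: 61.1
```

Call:
drive_tool([
  [-0.0005,-0.0025,0,0,0,0,-1],
  [-0.001,-0.005,0,0,0,0,-1],
  [-0.001,-0.005,0,0,0,0,-1],
  [-0.001,-0.005,0,0,0,0,-1],
])

```text
t: 18.77
tcp_pos: [0.504, -0.261, 0.1157]
orientation: [[0.208, 0.978, 0.0], [0.978, -0.208, -0.001], [-0.001, 0.001, -1.0]]
force: [2.1, 0.2, -0.6]
width: 0.0107
grip_force: 60.8
```

Call:
drive_tool([
  [-0.0005,-0.0025,0,0,0,0,-1],
  [-0.001,-0.005,0,0,0,0,-1],
  [-0.001,-0.005,0,0,0,0,-1],
  [-0.001,-0.005,0,0,0,0,-1],
])

```text
t: 19.27
tcp_pos: [0.504, -0.261, 0.1158]
orientation: [[0.208, 0.978, 0.0], [0.978, -0.208, 0.0], [0.0, 0.0, -1.0]]
force: [2.3, 1.1, -0.6]
width: 0.0109
grip_force: 60.8
```

Call:
drive_tool([
  [0,0,-0.005,0,0,0,-1],
  [0,0,-0.01,0,0,0,-1],
  [0,0,-0.01,0,0,0,-1],
  [0,0,-0.01,0,0,0,-1],
])

```text
t: 19.77
tcp_pos: [0.5039, -0.261, 0.1138]
orientation: [[0.208, 0.978, 0.0], [0.978, -0.208, 0.0], [0.0, 0.0, -1.0]]
force: [1.6, 1.2, 0.1]
width: 0.0108
grip_force: 60.9
```

```bash
python3 - <<'E'
from h import *
s=sense();print(s["t"],s["tcp_pos"],s["force"],s["torque"])
im=snap("scene","pics/s6.png")
a=cv2.imread("pics/s5.png")
# rim of upper tray: expected pixels of near-right corner at home vs on rims
al=np.radians(-12);X=np.array([np.cos(al),np.sin(al),0]);Y=np.array([-np.sin(al),np.cos(al),0])
c=np.array([.5038,-.2616,0])
for z in(.064+.052,.064+.045):
  print(z,[proj("scene",c+sx*.07*X+sy*.1*Y+[0,0,z]).round(1) for sx,sy in((-1,-1),(-1,1),(1,-1))])
E
```

```text
19.775 [ 0.50393257 -0.26103683  0.1138016 ] [1.62321552 1.21228689 0.1260547 ] [ 0.44592821 -0.4015844  -0.02157582]
0.11599999999999999 [array([369.7, 272.5]), array([305.8, 245.1]), array([398.7, 248. ])]
0.109 [array([369.5, 274.8]), array([305.9, 247.3]), array([398.4, 250.2])]
```

```bash
python3 - <<'E'
import cv2
im=cv2.imread("pics/s6.png")
cv2.imwrite("pics/c6.png",cv2.resize(im[220:312,294:410],None,fx=6.4,fy=6.4,interpolation=cv2.INTER_CUBIC))
E
```

```text
(no output)
```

View pics/c6.png

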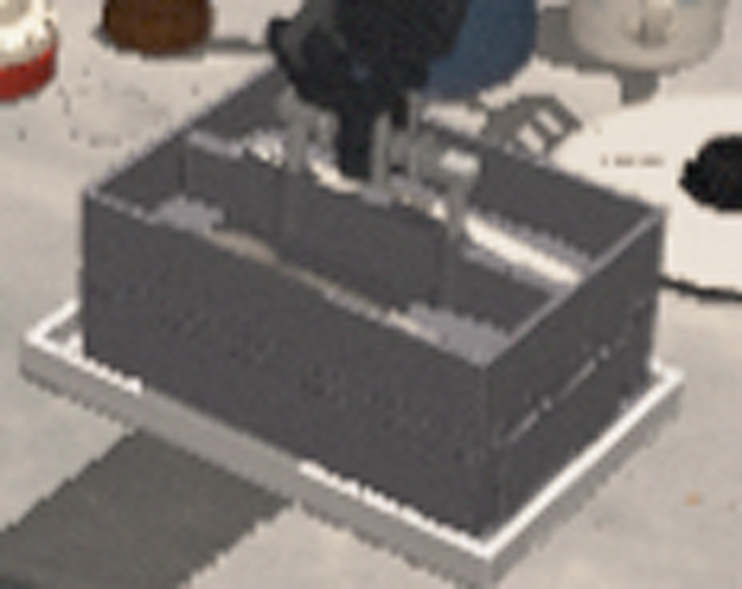

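The crop shows the trays flush and level with no gap. The near corners are at (369.9,276.6) and (307.3,250), which is the home height to within calibration. The force step of −2.4 N equals a 7 mm spring release. Letting go and rising.

Call:
drive_tool([
  [0,0,0,0,0,0,-0.6],
  [0,0,0,0,0,0,-0.3],
  [0,0,0,0,0,0,0.2],
  [0,0,0,0,0,0,0.6],
  [0,0,0,0,0,0,0.6],
  [0,0,0,0,0,0,0.6],
  [0,0,0.05,0,0,0,0.6],
  [0,0,0.15,0,0,0,0.6],
  [0,0,0.3,0,0,0,0.6],
  [0,0,0.5,0,0,0,0.6],
  [0,0,0.7,0,0,0,0.6],
  [0,0,0.7,0,0,0,0.6],
  [0,0,0.7,0,0,0,0.6],
])

```text
t: 21.45
tcp_pos: [0.5034, -0.261, 0.2537]
orientation: [[0.208, 0.978, -0.0], [0.978, -0.208, -0.0], [-0.0, -0.0, -1.0]]
force: [-0.1, -0.3, -0.8]
width: 0.0681
grip_force: 0.0
```

```bash
python3 - <<'E'
from h import *
s=sense();print(s["t"],s["tcp_pos"],s["force"])
b=snap("scene","pics/s7.png").astype(int);a=cv2.imread("pics/s6.png")[:,:,::-1].astype(int)
d=np.abs(a-b).sum(2)
print("change in lower/left part of stack",d[255:312,294:410].mean(),d[255:312,294:410].max(), "shaker",d[240:280,240:268].mean())
# shift of front wall patch between pictures
A=a[245:305,300:400].mean(2).astype(np.float32);B=b[245:305,300:400].mean(2).astype(np.float32)
print(cv2.phaseCorrelate(A,B,cv2.createHanningWindow((100,60),cv2.CV_32F)))
E
```

```text
21.45 [ 0.50341587 -0.26099945  0.25372241] [-0.1227981  -0.30557081 -0.75574922]
change in lower/left part of stack 13.38021778584392 280 shaker 5.460714285714285
((-0.16652940097785773, -0.20521541947245936), 0.8736072913805644)
```

```bash
python3 -c "
from workcell import r
print(r.job_done())"
```

```text
the job is handed in; nothing more can be done
None
```

The cutlery tray is stacked on the lower tray with its lugs in the sockets; in the last close view it sat flush and level. I let go and handed the job in at about 21.5 s with the gripper clear.

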